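# Put the nail brush away in the sliding-cover case

### The arm

A 7-joint arm with a two-finger parallel gripper is mounted at the origin on the work surface. World frame = base frame: x ahead of the robot, y to its left, z up, the work surface at z = 0. Lengths are in m, angles in rad, forces in N, time in s.
With the tool pointing down it reaches from about 0.425 to 0.875 m from the base axis. Payload 4.7 kg.
Tool frame: the origin (TCP) lies at the very end of the fingers, on their centre line; the grasp point (between the pads) lies 19 mm behind it; z points along the fingers, y is the line along which they close (so a half turn about z gives the same grasp; the last joint's range is limited). The gripper opens to 87 mm and grips with 3 to 60 N. Pads are 19 mm wide; open, the fingers measure 117 mm over their backs; the gripper's body (75 mm by 190 mm) begins 51 mm behind the grasp point.
Start: joints at [-1.26, 0.321, -0.07, 1.45, 0.023, 1.371, -0.057], TCP at [0.19, 0.622, 0.223] pointing down, gripper open.
Joint ranges: [-2.86, 2.86], [-0.3, 2.09], [-1.38, 1.24], [0.06, 2.45], [-1.56, 4.7], [0.09, 2.05], [-2.69, 2.69]. Speed limits (rad/s): [2.57, 2.57, 3.14, 3.14, 3.14, 3.14, 3.14].

### API

Orientations are given as a unit quaternion [w, x, y, z].
In Python, from plant import monitor, cams, arm gives the robot as it stands.
- The arm moves only by the tool drive_tool, never from a script. Its argument "steps" is a list of rows, each a list of 6 numbers: the shift along the tool's x, y, z in units of 50 mm (1.0 is 50 mm), then the turn, a rotation vector about the tool's x, y, z in units of 6 degrees (1.0 is 6 degrees). A call has 1 to 20 rows; each row shifts and turns the commanded pose from where the row before left it, along the tool's axes as they then stand; what a row does not reach is not made up. A row lasts 1/8 s, in which the tool goes at most 62.5 mm and 10.7 degrees, less where a joint would pass 70% of its speed; a pose out of reach is approached as far as the arm can. A call with a number of a shift or a turn outside -1 to 1 is refused whole. A call with a gripper value outside its range is refused whole. "claw" is the closure, from 0 (fully open) to 1 (shut), set as the call begins (left out, the last holds). The fingers move at their own pace and stop on an object; "force" is the grip in N (left out, the last holds). Time passes only in rows, so rows that do not move let the fingers close. It gives the time, the measured TCP pose, the force, the opening and the grip force at its end, in the units of the state.
- monitor.read_state(): the state, without advancing time (a new reading comes with each control period).
- cams.read_camera(name): name is "side" or "top" or "wrist"; returns a dict with "image" (400x640x3 uint8, blue, green, red), "vfov" (degrees; the focal length in pixels is half the picture's height over the tangent of half this angle, whatever the lens; pixels are square), "cx", "cy" (the principal point, pixels), "k1" (the pictures are not rectified: a ray, as slopes to the right and down, at radius r is drawn at 1 + k1 r^2 times it, then the intrinsics apply), "R" (3x3) and "t" (3): a world point X has camera coordinates R X + t; the wrist camera has in their place "tool_from_camera" (4x4, takes a point from camera to tool coordinates, whose origin is the TCP and whose axes are the flange's). Camera axes: x right, y down, z forward; pixel columns grow to the right and rows downward; lengths in m; the calibration is good to about 2 mm. A picture is of the moment at which its call begins: read the wrist's pose just before it. There is no depth.
- arm.hand_in(): hands the job in; it is judged then, once.
The state is a dict: "time": time; "qpos": joint angles; "qd": joint speeds; "joint_efforts": joint torques, N m; "eef_pos": TCP position; "tool_rot": TCP orientation; "ft_force": force on the tool from outside, world axes, zero at the start; "wrist_torque": the same for the moment, N m; "gripper_width": finger opening in m; "grasp_force": force on a finger pad.
Only numpy, scipy, OpenCV 4.12 (cv2) and the standard library are available. Lean on these libraries where they do the work, as an engineer would, in place of code of your own. Each camera call takes 0.05 s, during which the arm holds its last target. There are 200 camera calls.

### The job

Slide the cover of the toiletry case fully open, lay the orange nail brush flat inside the case with its bristles down, then slide the cover fully shut again.

Things in the scene. Friction and masses are not known exactly. Their poses are not given: they have to be found in the camera images.
- brush_center (a point): Centre of the orange nail brush: a straight-sided loose block 88 mm long (its x axis), 36 mm wide (its y axis), 32 mm tall (z up), lying bristles down on the white ledge (height 0), so this point is 16 mm above the ledge. Orange handle on top, cream bristle block (rigid, 34 mm wide) below; 40 to 85 g. A green brush of the same shape and a cream soap bar also lie on the ledge.
- case_floor (a point): Middle of the inner floor of the teal toiletry case, 5 mm above the ledge. The case is fixed to the ledge, 160 mm long (x axis, the cover's sliding direction), 140 mm wide (y axis), walls 5 mm thick, inner space 150 x 130 mm. Its wall tops are 50 mm above the ledge; along the two long sides, rails rise to 59 mm and overhang the cover's edges, leaving 124 mm between them.
- cover_grip (a point): Centre of the black grip block on the middle of the pale, 5 mm thick sliding cover. The block is 20 mm along the sliding direction (x), 40 mm across (y) and 26 mm tall; this point is 13 mm above the cover plate and 68.5 mm above the ledge. The plate is 160 mm long; with the cover shut the block is over the middle of the case. It moves with the cover.
- cover (a joint): How far the cover has slid open, in m, along the case's +x axis (away over the ledge, roughly to the robot's left): 0 fully shut, 0.14 fully open (both are end stops). It stays level, slides with about 1.5 N of friction and stays where it is left. At 0.14 the case lies open from its -x wall to 60 mm past its middle. At the start it is shut or up to 0.03 open.
There are look-alikes about, which are no part of the job. There is more than one size of the part that bears brush_center; the job needs the smallest.

How it is judged:
On the way, in this order (a step that is already met when the one before it is completed fails the run):
1. the cover is slid open by more than 100 mm (value of joint cover above 0.1 m), for 0.2 s.
2. the orange nail brush lies flat on the floor of the case, bristles down (x of brush_center in the frame of case_floor between -0.065 and 0.065 m and y of brush_center in the frame of case_floor between -0.055 and 0.055 m and z of brush_center in the frame of case_floor between 0.008 and 0.024 m and angle between brush_center's own z axis and vertical below 0.2 rad), for 0.3 s.
At the end, for the whole second after the job is handed in: The cover is shut to within 10 mm and at rest, and the orange brush lies inside the case, bristles down within 0.2 rad, its centre within 65 mm (along) and 55 mm (across) of the middle of the floor and 8 to 24 mm above it (all of step 2 and value of joint cover below 0.01 m and velocity of joint cover between -0.01 and 0.01 m/s); the robot touches nothing.
It also fails if it takes over 69 s, if anything falls off the work surface, if the arm or the gripper's body presses on something with over 40 N, if the wrist force passes 120 N, or if a joint passes its speed limit or range.

## Working session

There is one attempt and no reset: what is moved stays moved. The work goes in short steps, Python scripts to look and compute and a tool call to move; the robot and the scene stay as the last step left them, time stands still between calls to the robot, and variables do not carry over. Pictures are saved under pics/ and viewed, at most 10 in all, crops included, and the job is handed in when it is done.

Besides the shell and the picture viewer there is one more tool, called as a command line: name --pt "numbers of a row" for each row, then --argument value for the rest. drive_tool: Moves the arm, as the interface text tells. Its arguments: {"type":"object","properties":{"steps":{"type":"array"},"claw":{"type":"number"},"force":{"type":"number"}},"required":["steps"]}

```bash
mkdir -p pics; cat > h.py <<'E'
import numpy as np, cv2
from plant import monitor, cams, arm
from scipy.spatial.transform import Rotation as Ro
def rot(q): return Ro.from_quat([q[1],q[2],q[3],q[0]]).as_matrix()
def snap(name,fn=None):
    s=monitor.read_state(); c=cams.read_camera(name)
    if name=="wrist":
        T=np.eye(4);T[:3,:3]=rot(s["tool_rot"]);T[:3,3]=s["eef_pos"]
        M=np.linalg.inv(T@np.array(c["tool_from_camera"])); c["R"]=M[:3,:3];c["t"]=M[:3,3]
    if fn: cv2.imwrite("pics/"+fn,c["image"])
    np.save("/tmp/"+name+".npy",{k:c[k] for k in("R","t","vfov","cx","cy","k1")},allow_pickle=True)
    return c
def load(name): return np.load("/tmp/"+name+".npy",allow_pickle=True).item()
def ray(c,u,v):
    f=200/np.tan(np.radians(c["vfov"])/2)
    K=np.array([[f,0,c["cx"]],[0,f,c["cy"]],[0,0,1]])
    p=cv2.undistortPoints(np.array([[[u,v]]],float),K,np.array([c["k1"],0,0,0.]))[0,0]
    R=np.array(c["R"]);t=np.array(c["t"])
    return -R.T@t, R.T@np.array([p[0],p[1],1])
def at(c,u,v,z):
    o,d=ray(c,u,v); return o+d*(z-o[2])/d[2]
E
python3 - <<'E'
from h import *
print(monitor.read_state())
for n in("side","top"):
    c=snap(n,n+"0.png");print(n,c["vfov"],c["R"],c["t"],c["k1"])
E
```

```text
{'time': 0.0, 'qpos': array([-1.25989824,  0.32182028, -0.07008706,  1.45169178,  0.02266029,
        1.37076911, -0.05689859]), 'qd': array([-2.61325370e-04, -1.24131217e-04,  1.63909952e-03, -1.72903192e-05,
       -4.61856573e-04,  1.22501143e-03,  1.86208517e-03]), 'joint_efforts': array([ 2.49909465e-05, -4.91291821e+01, -4.04321887e-01, -3.12515116e+01,
       -6.40980061e-02,  4.40289569e-02,  1.86002562e-04]), 'eef_pos': array([0.19000468, 0.62103297, 0.22145488]), 'tool_rot': array([-6.29390810e-05,  1.47831854e-01,  9.89012052e-01, -9.48929850e-04]), 'ft_force': array([-0.0203727 ,  0.02661981,  0.16121679]), 'wrist_torque': array([ 0.05018716, -0.02293583,  0.01594559]), 'grasp_force': 0.0, 'gripper_width': 0.08731726945502029}
side 50.13388500232608 [[ 0.90157465 -0.4321528   0.02017681]
 [-0.29279647 -0.64384906 -0.70691486]
 [ 0.31848605  0.63142882 -0.70701081]] [-0.52479911  0.20978558  1.07639065] -0.016222517944413924
top 42.13969411681214 [[-2.25666674e-02 -9.99740632e-01 -3.06826629e-03]
 [-9.84965084e-01  2.27587163e-02 -1.71247847e-01]
 [ 1.71273261e-01 -8.42358042e-04 -9.85223203e-01]] [-0.01030625  0.57627209  1.48058764] 0.03777510947888434
```

View pics/top0.png

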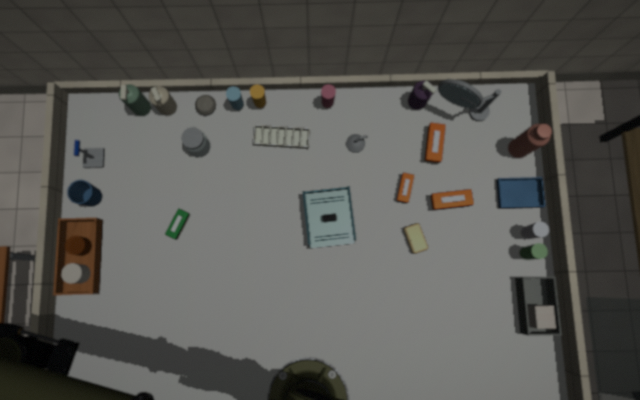

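View pics/side0.png

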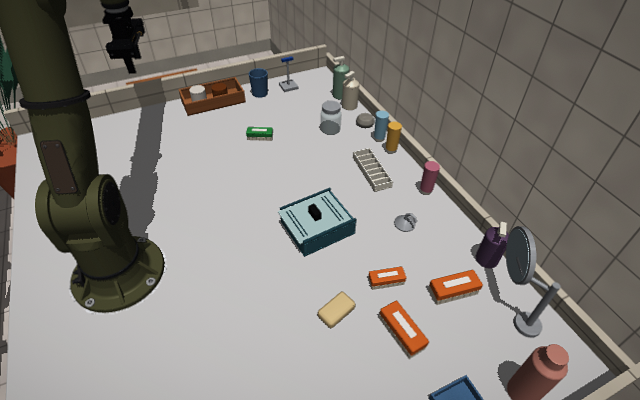

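The top view shows the case at (330,217), with the smallest orange brush at (405,188), two larger ones at (435,143) and (453,199), and the soap at (416,238). I'll enlarge this area to read the sliding axis.

```bash
python3 - <<'E'
import cv2,numpy as np
a=cv2.imread("pics/top0.png")[165:265,290:430];b=cv2.imread("pics/side0.png")[175:300,270:420]
a=cv2.resize(a,None,fx=5.5,fy=5.5,interpolation=2)[:, :];b=cv2.resize(b,None,fx=4,fy=4,interpolation=2)
cv2.imwrite("pics/c0.png",a[:,:770]); cv2.imwrite("pics/c1.png",b)
E
```

```text
(no output)
```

View pics/c0.png

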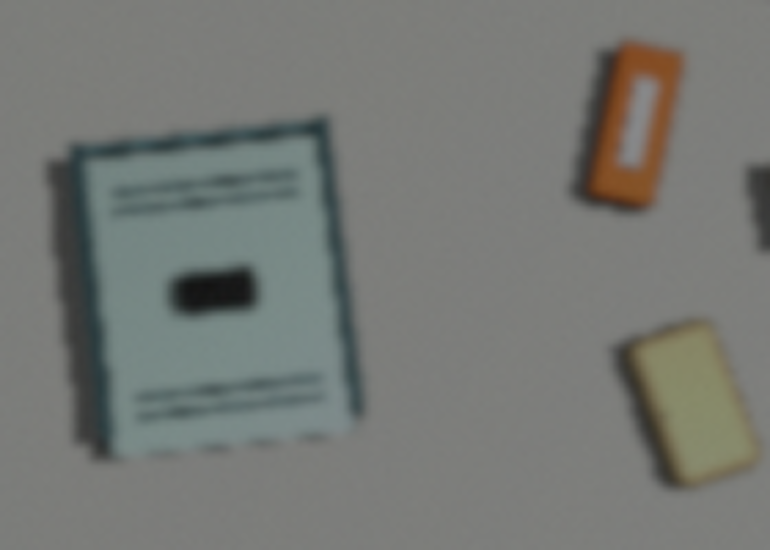

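View pics/c1.png

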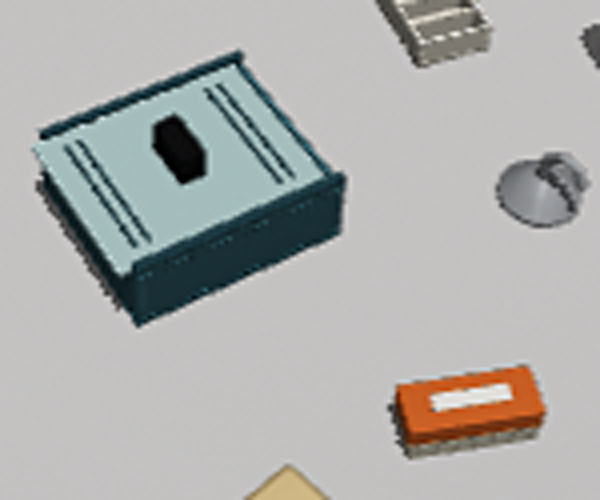

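The cover's rails run along world x. The plate overhangs the case on the robot's side and bare wall shows on the far side, so the cover opens toward the robot. Next, the coordinates.

```bash
python3 - <<'E'
from h import *
np.set_printoptions(precision=4,suppress=True)
c=load("top");s=load("side")
T=lambda p,z:at(c,290+p[0]/5.5,165+p[1]/5.5,z)
S=lambda p,z:at(s,270+p[0]/4,175+p[1]/4,z)
print("griptop",T((215,290),.0815),"side",S((180,130),.0815))
P=np.array([T(p,.059) for p in((72,150),(327,120),(362,418),(105,452))]);print("rails top",P,P.mean(0))
P=np.array([S(p,.059) for p in((240,53),(344,178),(135,262),(42,132))]);print("rails side",P,P.mean(0))
P=np.array([T(p,.032) for p in((622,42),(685,50),(650,208),(588,195))]);print("brush",P,P.mean(0))
P=np.array([S(p,.032) for p in((397,384),(530,367),(545,408),(410,432))]);print("brushS",P,P.mean(0))
P=np.array([S(p,.055) for p in((33,148),(125,275))]);print("plate near side",P)
P=np.array([T(p,.055) for p in((110,455),(358,425))]);print("plate near top",P)
R=rot(monitor.read_state()["tool_rot"]);print(R)
print(np.array(cams.read_camera("wrist")["tool_from_camera"]))
E
```

```text
griptop [ 0.5072 -0.0743  0.0815] side [ 0.5131 -0.0709  0.0815]
rails top [[ 0.5872 -0.001   0.059 ]
 [ 0.6003 -0.1375  0.059 ]
 [ 0.4408 -0.1502  0.059 ]
 [ 0.4261 -0.0151  0.059 ]] [ 0.5136 -0.076   0.059 ]
rails side [[ 0.5917 -0.002   0.059 ]
 [ 0.6031 -0.137   0.059 ]
 [ 0.4484 -0.1438  0.059 ]
 [ 0.4355 -0.0148  0.059 ]] [ 0.5197 -0.0744  0.059 ]
brush [[ 0.645  -0.3019  0.032 ]
 [ 0.6397 -0.3359  0.032 ]
 [ 0.553  -0.3121  0.032 ]
 [ 0.5609 -0.2791  0.032 ]] [ 0.5997 -0.3073  0.032 ]
brushS [[ 0.5655 -0.2794  0.032 ]
 [ 0.6475 -0.3034  0.032 ]
 [ 0.6394 -0.3329  0.032 ]
 [ 0.5555 -0.3128  0.032 ]] [ 0.602  -0.3071  0.032 ]
plate near side [[ 0.4258 -0.0225  0.055 ]
 [ 0.4397 -0.1478  0.055 ]]
plate near top [[ 0.4247 -0.0177  0.055 ]
 [ 0.4375 -0.1483  0.055 ]]
[[-0.9563  0.2924 -0.0004]
 [ 0.2924  0.9563 -0.0016]
 [-0.0001 -0.0017 -1.    ]]
[[-0.0001 -0.9622 -0.2724  0.0743]
 [ 1.     -0.0002  0.0003  0.0007]
 [-0.0003 -0.2724  0.9622 -0.1624]
 [ 0.      0.      0.      1.    ]]
```

Case centre is about (0.518, -0.075) with its long axis at 0.08 rad. The grip block is at about (0.511, -0.073). The fully open position is inside the tool-down reach limit, so I'll tilt the tool by 20°. I'm moving above the block now.

drive_tool --pt "0 0 0 0 0 -0.9" --pt "0 0 0 0 0 -0.9" --pt "0 0 0 0 0 -0.9" --pt "0 0 0 0 0 -0.9" --pt "-0.33 -0.9 0 0 0 0" --pt "-0.33 -0.9 0 0 0 0" --pt "-0.33 -0.9 0 0 0 0" --pt "-0.33 -0.9 0 0 0 0" --pt "-0.33 -0.9 0 0 0 0" --pt "-0.33 -0.9 0 0 0 0" --pt "-0.33 -0.9 0 0 0 0" --pt "-0.33 -0.9 0 0 0 0" --pt "-0.33 -0.9 0 0 0 0" --pt "-0.33 -0.9 0 0 0 0" --pt "-0.33 -0.9 0 0 0 0" --pt "-0.33 -0.9 0 0 0 0" --pt "-0.33 -0.9 0 0 0 0" --pt "-0.33 -0.9 0 0 0 0" --pt "-0.33 -0.9 0 0 0 0" --pt "-0.33 -0.9 0 0 0 0" --claw 0 --force 25

```text
time: 2.65
eef_pos: [0.5113, -0.0763, 0.2225]
tool_rot: [0.0, -0.04, 0.999, 0.0]
ft_force: [0.2, 0.7, -0.2]
gripper_width: 0.0866
grasp_force: 0.0
```

drive_tool --pt "0 0 0 0 0.9 0" --pt "0 0 0 0 0.8 0" --pt "0 0 0 0 0.8 0" --pt "0 0 0 0 0.8 0" --pt "0 0 0 0 0 0" --pt "0 0 0 0 0 0"

```text
time: 3.4
eef_pos: [0.5107, -0.0753, 0.2225]
tool_rot: [-0.171, -0.039, 0.984, -0.007]
ft_force: [0.5, 0.4, 0.4]
gripper_width: 0.0871
grasp_force: 0.0
```

```bash
python3 - <<'E'
from h import *
s=monitor.read_state();print(s["time"],s["eef_pos"],rot(s["tool_rot"]).round(4),s["qpos"])
c=snap("wrist","w1.png")
E
```

```text
3.4 [ 0.5106739  -0.07526803  0.22248161] [[-9.381e-01 -7.960e-02 -3.370e-01]
 [-7.490e-02  9.968e-01 -2.700e-02]
 [ 3.381e-01 -1.000e-04 -9.411e-01]] [-0.45442746  0.34974984  0.65682835  1.53474453 -0.11502473  1.66087229
  1.86750664]
```

View pics/w1.png

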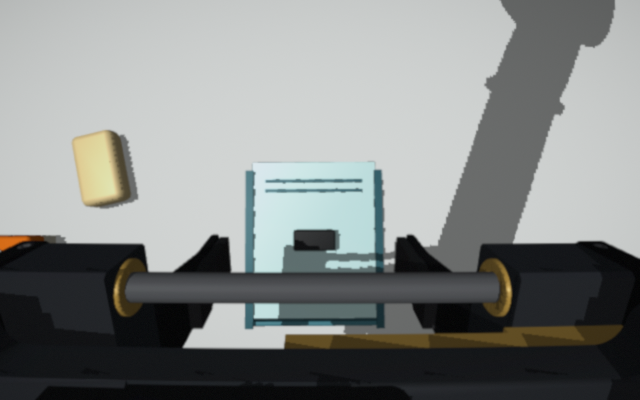

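The wrist view shows the block at about (316,238), spanning u 294–338, and the rails at u 246–255 and 375–384. The case is square to the tool.

```bash
python3 - <<'E'
from h import *
np.set_printoptions(precision=4,suppress=True)
c=load("wrist")
print("block",at(c,316,238,.0815),at(c,294,230,.0815),at(c,338,230,.0815))
print("rails near",at(c,246,171,.059),at(c,383,170,.059),"far",at(c,246,327,.059),at(c,383,327,.059))
print("plate near",at(c,252,162,.055),at(c,376,162,.055))
E
```

```text
block [ 0.5083 -0.0712  0.0815] [ 0.5024 -0.0926  0.0815] [ 0.4991 -0.051   0.0815]
rails near [ 0.4466 -0.148   0.059 ] [ 0.4344 -0.0076  0.059 ] far [ 0.6033 -0.1336  0.059 ] [0.5924 0.003  0.059 ]
plate near [ 0.4361 -0.1435  0.055 ] [ 0.4258 -0.0146  0.055 ]
```

drive_tool --pt "-0.2 0.02 0.55 0 0 0" --pt "-0.2 0.02 0.55 0 0 0" --pt "-0.2 0.02 0.55 0 0 0" --pt "-0.2 0 0.55 0 0 0" --pt "-0.14 0 0.41 0 0 0" --pt "-0.09 0 0.25 0 0 0" --pt "-0.05 0 0.15 0 0 0" --pt "0 0 0 0 0 0"

```text
time: 4.45
eef_pos: [0.5105, -0.0719, 0.0629]
tool_rot: [-0.172, -0.039, 0.984, -0.007]
ft_force: [0.5, -1.1, -0.5]
gripper_width: 0.0872
grasp_force: 0.0
```

drive_tool --pt "0 0 0 0 0 0" --pt "0 0 0 0 0 0" --pt "0 0 0 0 0 0" --pt "0 0 0 0 0 0" --pt "0 0 0 0 0 0" --pt "0 0 0 0 0 0" --claw 1

```text
time: 5.2
eef_pos: [0.5107, -0.0737, 0.0627]
tool_rot: [-0.171, -0.039, 0.984, -0.008]
ft_force: [1.1, -3.2, -1.0]
gripper_width: 0.0399
grasp_force: 25.0
```

Gripped at 40 mm. Pulling horizontally toward the robot.

drive_tool --pt "0.141 0 0.051 0 0 0" --pt "0.282 0 0.101 0 0 0" --pt "0.282 0 0.101 0 0 0" --pt "0.282 0 0.101 0 0 0" --pt "0.282 0 0.101 0 0 0" --pt "0.282 0 0.101 0 0 0" --pt "0.282 0 0.101 0 0 0" --pt "0.141 0 0.051 0 0 0" --pt "0.07 0 0.025 0 0 0" --pt "0 0 0 0 0 0"

```text
time: 6.45
eef_pos: [0.4018, -0.0831, 0.0626]
tool_rot: [-0.172, -0.039, 0.984, -0.008]
ft_force: [0.1, -8.2, -4.5]
gripper_width: 0.0397
grasp_force: 25.0
```

drive_tool --pt "0.14 -0.02 0.051 0 0 0" --pt "0.14 -0.02 0.051 0 0 0" --pt "0.07 0 0.025 0 0 0" --pt "0.04 0 0.014 0 0 0" --pt "0 0 0 0 0 0" --pt "0 0 0 0 0 0"

```text
time: 7.2
eef_pos: [0.3815, -0.0848, 0.0626]
tool_rot: [-0.172, -0.04, 0.984, -0.007]
ft_force: [0.3, -4.7, -4.0]
gripper_width: 0.0396
grasp_force: 25.0
```

drive_tool --pt "0.04 -0.02 0.014 0 0 0" --pt "0.02 0 0.007 0 0 0" --pt "0 0 0 0 0 0" --pt "0 0 0 0 0 0"

```text
time: 7.7
eef_pos: [0.3803, -0.085, 0.0626]
tool_rot: [-0.17, -0.04, 0.985, -0.007]
ft_force: [4.5, -2.7, -6.8]
gripper_width: 0.0399
grasp_force: 25.0
```

At the end stop, so fully open. The case centre works out to (0.5195, -0.074). Releasing, retreating, and going above the small orange brush.

drive_tool --pt "0 0 0 0 0 0" --pt "0 0 0 0 0 0" --pt "0 0 0 0 0 0" --pt "0 0 -0.3 0 0 0" --pt "0 0 -0.9 0 0 0" --pt "0 0 -0.9 0 0 0" --pt "0 0 -0.9 0 0 0" --pt "0 0 0 0 -0.9 0" --pt "0 0 0 0 -0.8 0" --pt "0 0 0 0 -0.8 0" --pt "0 0 0 0 -0.8 0" --claw 0

```text
time: 9.07
eef_pos: [0.4296, -0.0817, 0.2051]
tool_rot: [0.002, -0.04, 0.999, 0.0]
ft_force: [0.1, -1.1, -0.4]
gripper_width: 0.0871
grasp_force: 0.0
```

drive_tool --pt "-0.6 -0.5 0 0 0 0" --pt "0 0 0 0 0 0.82" --pt "0 0 0 0 0 0.82" --pt "0 0 0 0 0 0.82" --pt "0 0 0 0 0 0.82" --pt "-0.65 -0.5 0 0 0 0" --pt "-0.65 -0.5 0 0 0 0" --pt "-0.65 -0.5 0 0 0 0" --pt "-0.65 -0.5 0 0 0 0" --pt "-0.65 -0.5 0 0 0 0" --pt "-0.65 -0.5 0 0 0 0" --pt "0 0 0 0 0 0" --pt "0 0 0 0 0 0"

```text
time: 10.7
eef_pos: [0.6103, -0.299, 0.2043]
tool_rot: [-0.0, 0.131, 0.991, 0.0]
ft_force: [-0.1, 0.1, 0.6]
gripper_width: 0.0872
grasp_force: 0.0
```

```bash
python3 - <<'E'
from h import *
s=monitor.read_state();print(s["time"],s["eef_pos"],rot(s["tool_rot"]).round(4),s["qpos"])
c=snap("wrist","w2.png")
E
```

```text
10.7 [ 0.61028831 -0.29899482  0.20426379] [[-9.656e-01  2.601e-01 -4.000e-04]
 [ 2.601e-01  9.656e-01  8.000e-04]
 [ 7.000e-04  7.000e-04 -1.000e+00]] [-0.15675858  0.48506174  0.81134193  1.41853956 -0.35152305  1.3874798
  1.96805211]
```

View pics/w2.png

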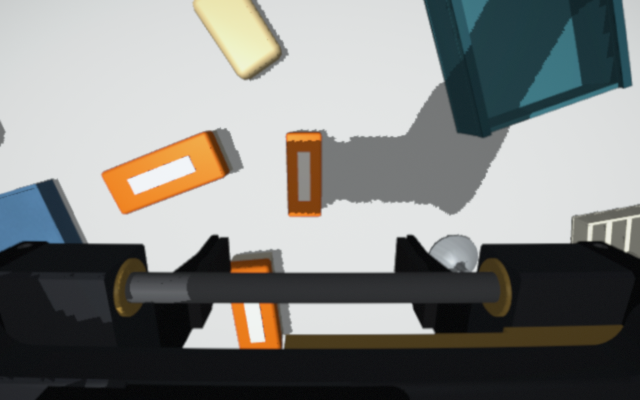

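The small orange brush is aligned with the tool at about (304,174), spanning u 287–321 and v 132–216. The larger brushes stand clear of it.

```bash
python3 - <<'E'
from h import *
c=load("wrist");s=monitor.read_state();R=rot(s["tool_rot"])
P=[at(c,u,v,.032) for u,v in((287,132),(321,132),(322,216),(288,216))]
m=np.mean(P,0);print(m,[np.linalg.norm(P[i]-P[i-1]).round(4) for i in range(4)])
d=m-s["eef_pos"];d[2]=.007-s["eef_pos"][2];print("units",R.T@d/.05)
E
```

```text
[ 0.60181219 -0.30381229  0.032     ] [np.float64(0.0866), np.float64(0.0333), np.float64(0.0867), np.float64(0.0357)]
units [ 0.13729939 -0.15227729  3.94907551]
```

drive_tool --pt "0.14 -0.16 0 0 0 0" --pt "0 0 0.7 0 0 0" --pt "0 0 0.7 0 0 0" --pt "0 0 0.7 0 0 0" --pt "0 0 0.7 0 0 0" --pt "0 0 0.5 0 0 0" --pt "0 0 0.35 0 0 0" --pt "0 0 0.2 0 0 0" --pt "0 0 0.1 0 0 0" --pt "0 0 0 0 0 0"

```text
time: 12.0
eef_pos: [0.6019, -0.3056, 0.0069]
tool_rot: [0.0, 0.131, 0.991, -0.0]
ft_force: [-0.1, 0.1, 0.5]
gripper_width: 0.0868
grasp_force: 0.0
```

drive_tool --pt "0 0 0 0 0 0" --pt "0 0 0 0 0 0" --pt "0 0 0 0 0 0" --pt "0 0 0 0 0 0" --pt "0 0 0 0 0 0" --pt "0 0 0 0 0 0" --pt "0 0 -0.1 0 0 0" --pt "0 0 -0.2 0 0 0" --claw 1 --force 20

```text
time: 13.0
eef_pos: [0.6013, -0.3053, 0.0215]
tool_rot: [-0.0, 0.131, 0.991, 0.0]
ft_force: [0.2, -1.2, -0.6]
gripper_width: 0.0355
grasp_force: 20.0
```

Brush gripped (35.5 mm). Lifting it, aligning with the case, and carrying it over the opening.

drive_tool --pt "0 0 -0.5 0 0 0" --pt "0 0 -0.7 0 0 0" --pt "0 0 -0.7 0 0 0" --pt "0 0 -0.4 0 0 0" --pt "0 0 0 0 0 -0.82" --pt "0 0 0 0 0 -0.82" --pt "0 0 0 0 0 -0.82" --pt "0 0 0 0 0 -0.82" --pt "0.12 0.4 0 0 0 0" --pt "0.18 0.8 0 0 0 0" --pt "0.18 0.8 0 0 0 0" --pt "0.18 0.8 0 0 0 0" --pt "0.18 0.8 0 0 0 0" --pt "0.12 0.7 0 0 0 0" --pt "0.1 0.44 0 0 0 0" --pt "0 0 0 0 0 0" --pt "0 0 0 0 0 0"

```text
time: 15.12
eef_pos: [0.53, -0.0748, 0.1366]
tool_rot: [0.0, -0.04, 0.999, -0.0]
ft_force: [0.4, -0.2, -0.6]
gripper_width: 0.036
grasp_force: 20.0
```

```bash
python3 - <<'E'
from h import *
s=monitor.read_state();print(s["time"],s["eef_pos"],rot(s["tool_rot"]).round(3))
c=snap("wrist");s_=snap("side")
a=cv2.resize(s_["image"][140:300,240:400],(600,600))
b=cv2.resize(c["image"][0:400,150:450],(200,267)); cv2.imwrite("pics/m.png",np.hstack([a,np.vstack([b,np.zeros((333,200,3),np.uint8)])]))
E
```

```text
15.125 [ 0.52999655 -0.07475696  0.13658427] [[-0.997 -0.079  0.   ]
 [-0.079  0.997 -0.001]
 [-0.    -0.001 -1.   ]]
```

View pics/m.png

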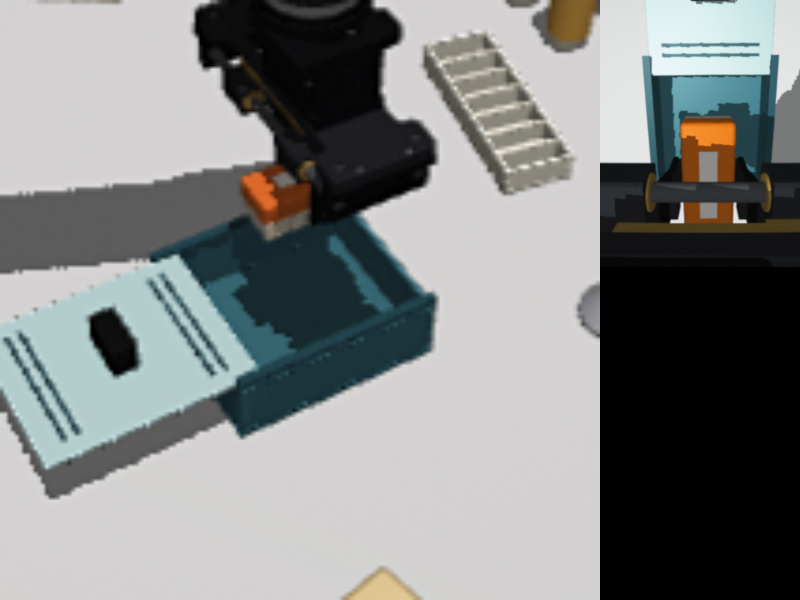

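The case is open and empty, and the brush hangs level and centred above it. Lowering it to just above the floor and releasing.

drive_tool --pt "0 0 0.4 0 0 0" --pt "0 0 0.5 0 0 0" --pt "0 0 0.5 0 0 0" --pt "0 0 0.4 0 0 0" --pt "0 0 0.3 0 0 0" --pt "0 0 0.2 0 0 0" --pt "0 0 0.12 0 0 0" --pt "0 0 0.06 0 0 0" --pt "0 0 0 0 0 0" --pt "0 0 0 0 0 0"

```text
time: 16.48
eef_pos: [0.5303, -0.0734, 0.0129]
tool_rot: [0.0, -0.04, 0.999, 0.0]
ft_force: [1.1, -0.4, -1.6]
gripper_width: 0.0355
grasp_force: 20.0
```

drive_tool --pt "0 0 0 0 0 0" --pt "0 0 0 0 0 0" --pt "0 0 0 0 0 0" --claw 0.35

```text
time: 16.85
eef_pos: [0.53, -0.0734, 0.0126]
tool_rot: [0.0, -0.04, 0.999, 0.0]
ft_force: [0.0, -0.4, 0.1]
gripper_width: 0.054
grasp_force: 0.0
```

drive_tool --pt "0 0 -0.2 0 0 0" --pt "0 0 -0.6 0 0 0" --pt "0 0 -0.6 0 0 0" --pt "0 0 -0.85 0 0 0" --pt "0 0 -0.8 0 0 0" --pt "0 0 -0.8 0 0 0" --pt "0.5 0 0 0 0 0" --pt "0.5 0 0 0 0 0" --pt "0.5 0 0 0 0 0" --pt "0.5 0 0 0 0 0" --pt "0 0 0 0 0.9 0" --pt "0 0 0 0 0.8 0" --pt "0 0 0 0 0.8 0" --pt "0 0 0 0 0.8 0" --pt "0 0 0 0 0 0" --pt "0 0 0 0 0 0"

```text
time: 18.85
eef_pos: [0.43, -0.0819, 0.2053]
tool_rot: [-0.171, -0.039, 0.984, -0.007]
ft_force: [0.4, -0.5, 0.4]
gripper_width: 0.0568
grasp_force: 0.0
```

```bash
python3 - <<'E'
from h import *
s=monitor.read_state();R=rot(s["tool_rot"]);print(s["time"],s["eef_pos"],R.round(3))
print("units",R.T@(np.array([.3803,-.085,.0626])-s["eef_pos"])/.05)
s_=snap("side");a=cv2.resize(s_["image"][140:300,240:400],(600,600));cv2.imwrite("pics/m2.png",a)
E
```

```text
18.85 [ 0.42996863 -0.08193448  0.20525769] [[-0.938 -0.079 -0.337]
 [-0.075  0.997 -0.027]
 [ 0.338 -0.    -0.941]]
units [-0.02649364  0.01806944  3.02158999]
```

View pics/m2.png

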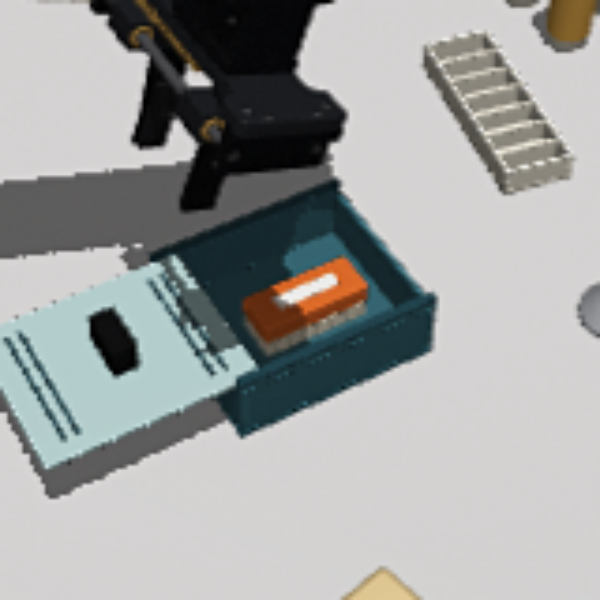

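The brush lies flat, bristles down, on the floor near the middle. Re-gripping the cover block.

drive_tool --pt "0 0 0.4 0 0 0" --pt "0 0 0.6 0 0 0" --pt "0 0 0.6 0 0 0" --pt "0 0 0.5 0 0 0" --pt "0 0 0.4 0 0 0" --pt "-0.02 0.02 0.28 0 0 0" --pt "0 0 0.15 0 0 0" --pt "0 0 0.08 0 0 0" --pt "0 0 0 0 0 0" --claw 0

```text
time: 20.02
eef_pos: [0.3805, -0.0845, 0.0632]
tool_rot: [-0.172, -0.04, 0.984, -0.007]
ft_force: [0.9, 0.0, 0.6]
gripper_width: 0.0867
grasp_force: 0.0
```

drive_tool --pt "0 0 0 0 0 0" --pt "0 0 0 0 0 0" --pt "0 0 0 0 0 0" --pt "0 0 0 0 0 0" --pt "0 0 0 0 0 0" --pt "0 0 0 0 0 0" --claw 1

```text
time: 20.78
eef_pos: [0.3803, -0.085, 0.063]
tool_rot: [-0.172, -0.04, 0.984, -0.007]
ft_force: [-0.7, -2.3, -0.5]
gripper_width: 0.0398
grasp_force: 20.0
```

drive_tool --pt "-0.141 0 -0.051 0 0 0" --pt "-0.282 0 -0.101 0 0 0" --pt "-0.282 0 -0.101 0 0 0" --pt "-0.282 0 -0.101 0 0 0" --pt "-0.282 0 -0.101 0 0 0" --pt "-0.282 0 -0.101 0 0 0" --pt "-0.282 0 -0.101 0 0 0" --pt "-0.282 0 -0.101 0 0 0" --pt "-0.235 0 -0.085 0 0 0" --pt "-0.141 0 -0.051 0 0 0" --pt "0 0 0 0 0 0" --pt "0 0 0 0 0 0"

```text
time: 22.28
eef_pos: [0.5131, -0.0735, 0.063]
tool_rot: [-0.171, -0.04, 0.985, -0.007]
ft_force: [0.8, -0.3, 3.3]
gripper_width: 0.0399
grasp_force: 20.0
```

drive_tool --pt "-0.05 0 -0.018 0 0 0" --pt "-0.05 0 -0.018 0 0 0" --pt "-0.03 0 -0.011 0 0 0" --pt "-0.03 0 -0.011 0 0 0" --pt "0 0 0 0 0 0" --pt "0 0 0 0 0 0"

```text
time: 23.02
eef_pos: [0.5198, -0.0729, 0.063]
tool_rot: [-0.173, -0.04, 0.984, -0.006]
ft_force: [-2.2, 1.2, 6.2]
gripper_width: 0.0394
grasp_force: 20.0
```

drive_tool --pt "-0.03 0 -0.011 0 0 0" --pt "-0.02 0 -0.007 0 0 0" --pt "0 0 0 0 0 0" --pt "0 0 0 0 0 0"

```text
time: 23.52
eef_pos: [0.5198, -0.0729, 0.063]
tool_rot: [-0.176, -0.039, 0.984, -0.006]
ft_force: [-7.2, 1.2, 7.6]
gripper_width: 0.0396
grasp_force: 20.0
```

The cover is against the shut stop. Releasing and retreating.

drive_tool --pt "0 0 0 0 0 0" --pt "0 0 0 0 0 0" --pt "0 0 0 0 0 0" --pt "0 0 0 0 0 0" --pt "0 0 -0.3 0 0 0" --pt "0 0 -0.8 0 0 0" --pt "0 0 -0.8 0 0 0" --pt "0 0 -0.8 0 0 0" --pt "0 0 0 0 0 0" --pt "0 0 0 0 0 0" --claw 0

```text
time: 24.78
eef_pos: [0.5688, -0.0694, 0.1899]
tool_rot: [-0.172, -0.039, 0.984, -0.007]
ft_force: [-0.4, 0.6, -0.1]
gripper_width: 0.0871
grasp_force: 0.0
```

```bash
python3 - <<'E'
from h import *
s_=snap("side");cv2.imwrite("pics/m3.png",cv2.resize(s_["image"][140:300,240:400],(600,600)))
E
```

```text
(no output)
```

View pics/m3.png

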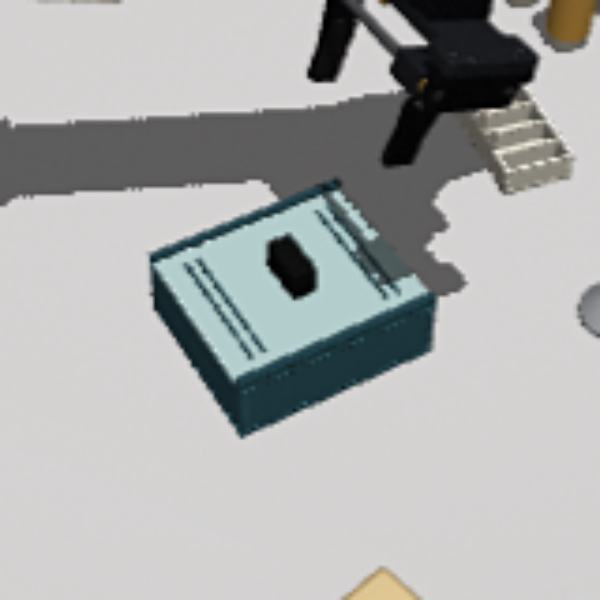

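The cover is flush with the case at both ends, and the gripper is clear.

```bash
python3 -c "
from plant import arm
print(arm.hand_in())"
```

```text
the job is handed in; nothing more can be done
None
```

The cover was slid fully open, the smallest orange brush was laid flat, bristles down, inside the case, and the cover was shut to its stop; the job was handed in at about 25 s, but no verdict came back.

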